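# Stow a gauge plate under a drawer's spring hold-down

## Robot

A 7-joint arm with a two-finger parallel gripper is mounted at the origin on the work surface. World frame = base frame: x ahead of the robot, y to its left, z up, the work surface at z = 0. Lengths are in m, angles in rad, forces in N, time in s.
With the tool pointing down it reaches from about 0.425 to 0.875 m from the base axis. Payload 4.7 kg.
Tool frame: the origin (TCP) lies at the very end of the fingers, on their centre line; the grasp point (between the pads) lies 19 mm behind it; z points along the fingers, y is the direction in which the jaws open and shut (so a half turn about z gives the same grasp; the last joint's range is limited). The gripper opens to 87 mm and grips with 3 to 60 N. Pads are 19 mm wide; open, the fingers measure 117 mm over their backs; the gripper's body (75 mm by 190 mm) begins 51 mm behind the grasp point.
Start: joints at [-1.093, 0.321, -0.07, 1.45, 0.023, 1.371, -0.057], TCP at [0.291, 0.581, 0.223] pointing down, gripper open.
Joint ranges: [-2.86, 2.86], [-0.3, 2.09], [-1.38, 1.24], [0.06, 2.45], [-1.56, 4.7], [0.09, 2.05], [-2.69, 2.69]. Speed limits (rad/s): [2.57, 2.57, 3.14, 3.14, 3.14, 3.14, 3.14].

## Interface

Orientations are given as a rotation vector (axis times angle).
In Python, from bench import ctrl gives the robot as it stands. The module is installed in compiled form; this text tells all that it offers.
- The arm moves only by the tool move_arm, never from a script. Its arguments are lists of equal length, an entry for each row: "dp": the shift along the tool's x, y, z in units of 30 mm (1.0 is 30 mm), a list of three; "turn": the turn about the tool's z in units of 5 degrees (1.0 is 5 degrees); "jaw": the opening, from -1 (shut) to 1 (fully open). A call has 1 to 5 rows; each row is the pose to reach, as a shift and turn from the pose commanded when the call began, along the tool's axes at that moment; what a row does not reach only later rows make up. A row lasts 1/10 s, in which the tool goes at most 50 mm and 8.59 degrees, less where a joint would pass 70% of its speed; a pose out of reach is approached as far as the arm can. A call with a gripper value outside its range is refused whole. The fingers move at their own pace and stop on an object; "grip_force" is the grip in N (left out, the last holds). Time passes only in rows, so rows that repeat a pose let the fingers close. It gives the time, the measured TCP pose, the force and the opening at its end, in the units of the state.
- ctrl.get_state(): the state, without advancing time (a new reading comes with each control period).
- ctrl.get_image(name): name is "side" or "top"; returns the picture (384x512x3 uint8, red, green, blue); there is no depth.
- ctrl.camera_info(name): a dict with "intrinsics" (3x3 intrinsics, pixels), "dist" ([k1, k2, p1, p2, k3] as OpenCV has them; the pictures are not rectified), "extrinsics" (4x4, takes a point from world to camera coordinates). Camera axes: x right, y up, looking along -z (the intrinsics and any distortion apply to the point x, -y, -z); pixel columns grow to the right and rows downward; lengths in m; the calibration is good to about 2 mm. A picture is of the moment at which its call begins. camera_info takes no time and is no camera call.
- ctrl.close_job(): hands the job in, once; it reports no verdict.
Trained networks look in the newest picture that a camera, given by its name, has taken for a name from the list of things; names that differ only in an ending like _2 or _b are one class to them, and where a whole thing is asked for, a point or a joint stands for the part that bears it (a point fixed in the world has none). Each returns a list of dicts, best first, with "confidence" (0 to 1); they miss things now and then, are a little off and sometimes report something else, mostly with a low value. They report only what shows in the picture. A call takes as long as a camera call. They do not tell look-alikes from the thing itself.
- ctrl.look_for(camera, target): "rect" ([centre column, centre row, width, height] in pixels, round what is visible of it).
- ctrl.masks_of(camera, target): "region" (384x512 bool, what is visible of it) and "rect" ([centre column, centre row, width, height] in pixels, round what is visible of it).
The state is a dict: "time": time; "joint_positions": joint angles; "qd": joint speeds; "joint_torque": joint torques, N m; "position": TCP position; "tool_rot": TCP orientation; "ft_force": force on the tool from outside, world axes, zero at the start; "torque": the same for the moment, N m; "grip_width": opening from 0.0 (shut) to 1.0 (fully open).
Only numpy, scipy, OpenCV 4.12 (cv2) and the standard library are available. Lean on these libraries where they do the work, as an engineer would, in place of code of your own. Each camera call takes 0.05 s, during which the arm holds its last target. There are 200 camera calls.

## Task

Stow the small flat gauge plate under the spring hold-down clip in the drawer: with one fingertip press the clip's long side flange down and keep it held down while another fingertip pushes the plate by its upturned rear lip along its channel, beneath the clip's nose, until its front edge is fully home against the end stop. Then let the clip close onto the plate and move clear. Only push: never pinch, lift or tip the plate, and leave the other tools in the drawer where they lie.

Things in the scene. Friction and masses are not known exactly. Their poses are not given: they have to be found in the camera images.
- holder: Hold-down fixture fixed on the red drawer's floor, a steel base with a straight channel along its x. Origin on that floor below the clip's nose. +x: the way the plate is pushed; +y: the clip's flange side; z up. Channel deck at z = 24 mm, x = -111 to 33 mm, 40 mm wide (y = -20 to 20) between rails 4 mm high. End stop: face at x = 24 mm, 12 mm above the deck.
- plate: Loose gauge plate, 48 mm long (its x, along the channel), 36 mm wide, 8 mm thick, about 120 g, with an upturned lip across its rear (-x) end, 4 mm thick and 16 mm high from the plate's underside. Origin at the centre of the underside. Starts flat on the deck, short of the nose, with nothing behind it; fully home its origin is at channel_home.
- plate_lip (a point): Middle of the rear face of the plate's lip, 8 mm above the deck, 24 mm behind the plate's centre: where to push.
- channel_home (a point): The point on the deck where the plate's origin is when the plate is fully home against the stop; axes as those of holder.
- clip_flange (a point): Centre of the top of the clip's flat press flange beside the channel: 86 mm along it (holder x = -100 to -14 mm), 34 mm wide. It swings on a pin along x at holder y = 30, z = 30 mm and spans 11 to 45 mm from the pin. Shut, it slopes up outwards 0.4 rad; at joint 0.4 it is level, top 7.5 mm above the deck, so a fingertip on it is level with the plate's lip and can slide along it.
- clip_nose (a point): Middle of the underside of the clip's nose, 16 mm along the channel by 10 mm across, at the channel's middle. Shut, it is 1.5 mm above the deck and blocks the plate. A bridge 20 mm wide along the channel carries it, its top up to 42 mm above the deck when fully open.
- clip (a joint): Clip angle in rad: 0 shut (sprung), grows as the flange is pressed down and the nose rises; stop at 0.60. From 0.30 the nose clears the plate; let go on top of the plate it reads about 0.26. Pressing mid-width takes about 3 N to start and 6 to 7 N near 0.5; it springs shut when let go.
- thimble: Bystander: chrome micrometer ratchet thimble standing upright, 16 mm across, 34 mm high; origin under its centre.
- v_block: Bystander: cast iron V-block, 55 x 50 x 40 mm high; origin under its centre.
- depth_mic: Bystander: blued depth micrometer lying flat, 90 mm base bar along its x, 16 mm high, barrel 72 mm out to +y; origin under the bar's centre.
- scriber: Bystander: scriber lying along its x, 90 mm long, 8 mm high; origin under it, 40 mm from its blunt end.
- parallel: Bystander: steel parallel on edge, 70 x 12 x 22 mm high; origin under its centre.
- square: Bystander: small engineer's square lying flat, 50 mm stock, 14 mm high; origin under the stock's centre.
There are look-alikes about, which are no part of the job. Leave any blue or purple look-alike of the holder alone.

How it is judged:
On the way, in this order (a step that is already met when the one before it is completed fails the run):
1. the clip is held open with the plate still short of its nose (value of joint clip above 0.29 rad and x of plate in the frame of holder below -0.026 m), for 0.2 s.
2. the plate is home against the stop with the clip still held open (value of joint clip above 0.29 rad and x of plate in the frame of holder above -0.003 m), for 0.1 s.
At the end, for the whole second after the job is handed in: The plate lies flat on the deck within 3 mm of fully home against the stop, at rest, and the clip has closed onto it (joint between 0.18 and 0.29 rad) (x of plate in the frame of holder between -0.003 and 0.003 m and y of plate in the frame of holder between -0.004 and 0.004 m and z of plate in the frame of holder between 0.022 and 0.0265 m and angle between plate's own z axis and vertical below 0.06 rad and value of joint clip between 0.18 and 0.29 rad and linear speed of plate below 0.01 m/s); the robot touches nothing.
It fails at once if the plate is lifted more than 6 mm or tipped over 0.25 rad (z of plate in the frame of holder above 0.03 m or angle between plate's own z axis and vertical above 0.25 rad).
It fails at once if another tool in the drawer is moved more than 15 mm (distance of any of thimble, v_block, depth_mic, scriber, parallel, square from where it was at the start of the episode above 0.015 m).
It also fails if it takes over 45 s, if anything falls off the work surface, if the arm or the gripper's body presses on something with over 40 N, if the wrist force passes 120 N, or if a joint passes its speed limit or range.

## Working session

There is one attempt and no reset: what is moved stays moved. The work goes in short steps, Python scripts to look and compute and a tool call to move; the robot and the scene stay as the last step left them, time stands still between calls to the robot, and variables do not carry over. Pictures are saved under pics/ and viewed, about 8 in all and at most 12, crops included, and the job is handed in when it is done.

Besides the shell and the picture viewer there is one more tool, called after "Emit:" in YAML: its name, and indented under it one key for each argument. move_arm: Moves the arm, as the interface text tells. Its arguments: {"type":"object","properties":{"dp":{"type":"array","items":{"type":"array","items":{"type":"number"}}},"turn":{"type":"array","items":{"type":"number"}},"jaw":{"type":"array","items":{"type":"number"}},"grip_force":{"type":"number"}},"required":["dp","turn","jaw"]}

```bash
mkdir -p pics; python3 - <<'E'
from bench import ctrl
import cv2,numpy as np
s=ctrl.get_state();print(s['time'],s['position'],s['tool_rot'],s['ft_force'],s['grip_width'])
for n in("top","side"):
    im=ctrl.get_image(n);cv2.imwrite(f"pics/{n}0.png",im[:,:,::-1])
    c=ctrl.camera_info(n);print(n,np.round(c['intrinsics'],1).tolist(),c['dist'],np.round(c['extrinsics'],4).tolist())
    for t in("holder","plate","clip_flange","plate_lip","clip_nose"):
        for d in ctrl.look_for(n,t):print(n,t,np.round(d['rect'],0),round(d['confidence'],2))
E
```

```text
0.0 [0.29056248 0.58083365 0.22146152] [-7.21830124e-01 -3.05721686e+00  2.90858370e-03] [-0.00304191  0.00228509 -0.5303535 ] 0.9996582289179693
top [[432.1, 0.0, 251.2], [0.0, 432.1, 190.2], [0.0, 0.0, 1.0]] [0.02782061 0.         0.         0.         0.        ] [[0.0534, -0.9986, -0.0034, -0.0449], [0.9735, 0.0513, 0.2227, -0.5197], [-0.2222, -0.0152, 0.9749, -1.1065], [0.0, 0.0, 0.0, 1.0]]
top holder [217. 194.  46.  54.] 0.77
top holder [119. 298.  43.  63.] 0.68
top holder [367. 316.  64.  70.] 0.58
top holder [159. 179.  30.  34.] 0.49
top plate [212. 193.  28.  40.] 0.62
top plate [224. 189.  14.  12.] 0.48
top clip_flange [212. 191.  26.  42.] 0.81
top clip_flange [114. 299.  34.  46.] 0.77
top clip_flange [363. 318.  29.  54.] 0.61
top plate_lip [225. 189.  12.  19.] 0.56
top clip_nose [212. 191.  26.  41.] 0.97
top clip_nose [112. 299.  34.  53.] 0.8
top clip_nose [362. 321.  24.  48.] 0.7
side [[375.3, 0.0, 251.2], [0.0, 375.3, 192.1], [0.0, 0.0, 1.0]] [-0.08545748  0.          0.          0.          0.        ] [[0.9494, -0.3138, -0.015, -0.4829], [0.2361, 0.6811, 0.693, -0.1365], [-0.2073, -0.6615, 0.7207, -0.9052], [0.0, 0.0, 0.0, 1.0]]
side holder [165. 345.  92.  77.] 0.97
side holder [249. 174.  66.  43.] 0.77
side holder [133. 148.  52.  37.] 0.61
side plate [244. 138.  30.  24.] 0.48
side clip_flange [128. 137.  46.  22.] 0.78
side clip_flange [156. 337.  70.  44.] 0.72
side clip_flange [247. 166.  45.  28.] 0.58
side plate_lip [253. 176.  25.  18.] 0.55
side clip_nose [157. 341.  70.  44.] 0.84
side clip_nose [244. 162.  49.  19.] 0.64
```

```bash
python3 - <<'E'
import cv2,numpy as np
a=cv2.imread("pics/top0.png");b=cv2.imread("pics/side0.png")
cv2.imwrite("pics/v1.png",cv2.resize(a,(800,600),interpolation=3))
cv2.imwrite("pics/v2.png",cv2.resize(b,(800,600),interpolation=3))
E
```

```text
(no output)
```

View pics/v1.png

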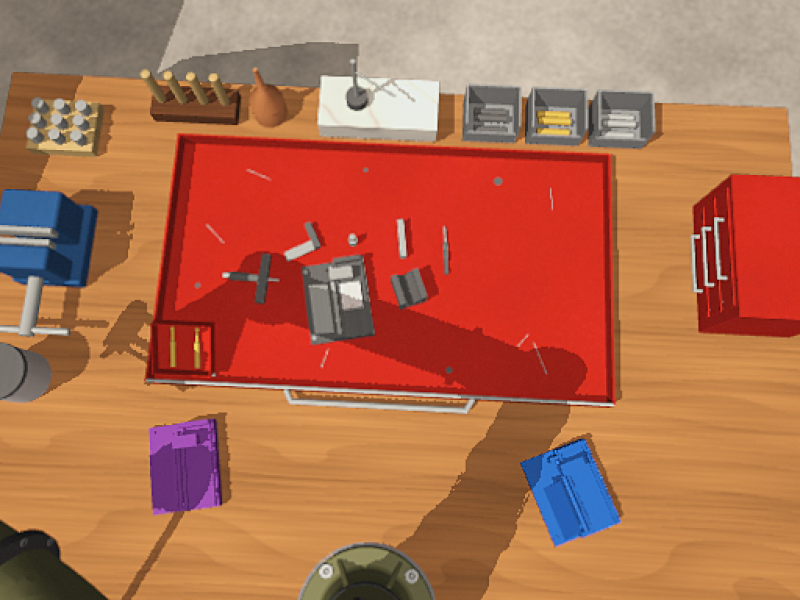

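View pics/v2.png

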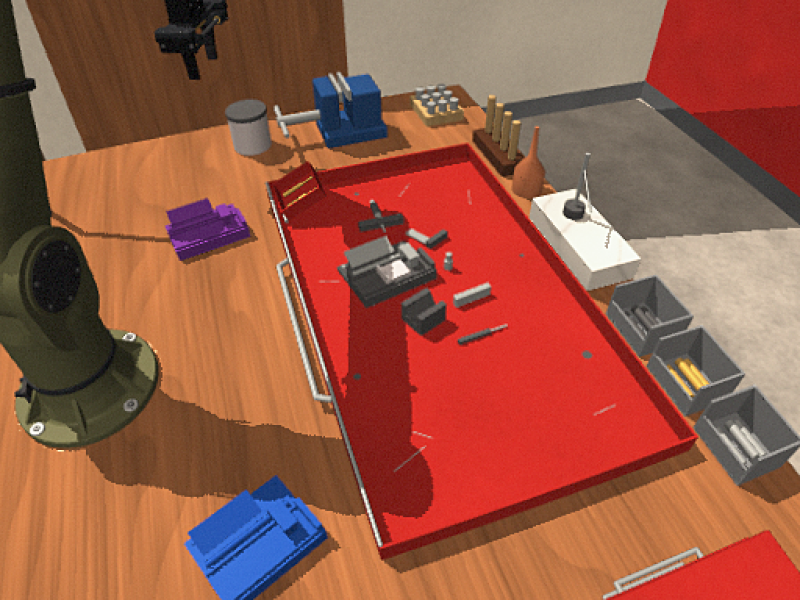

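Candidates for the holder in the top view (512-wide pixels): grey (217,194) in the drawer, purple (119,298) and blue (367,316) on the bench. I choose the grey one and check it in a close crop.

```bash
python3 - <<'E'
import cv2,numpy as np
a=cv2.imread("pics/top0.png");b=cv2.imread("pics/side0.png")
A=cv2.resize(a[155:230,180:255],(600,600),interpolation=3)   # x8
B=cv2.resize(b[140:200,210:285],(600,480),interpolation=3)   # x8
for X,(u0,v0) in((A,(180,155)),(B,(210,140))):
    for i in range(0,75,10):
        cv2.putText(X,str(u0+i),(i*8,10),0,.35,(0,255,255),1);cv2.putText(X,str(v0+i),(0,i*8+4),0,.35,(0,255,0),1)
cv2.imwrite("pics/v3.png",A);cv2.imwrite("pics/v4.png",B)
E
```

```text
(no output)
```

View pics/v3.png

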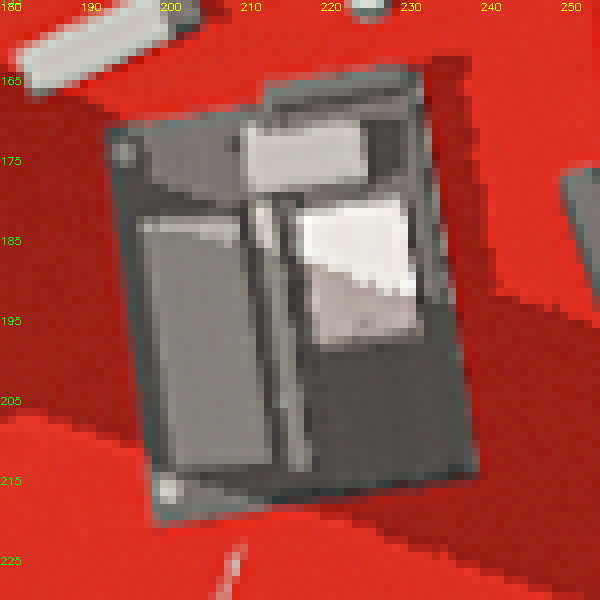

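View pics/v4.png

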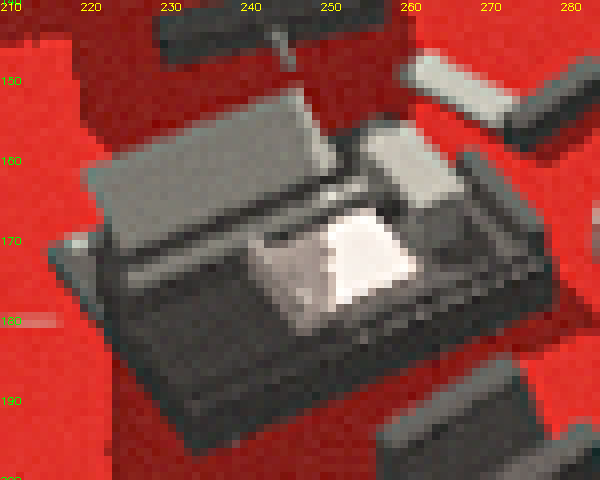

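The crop shows the grey holder: flange on the left (world +y), its corners near (197,182)-(214,213). The plate is at about (217-232,180-198), the nose block at (210-224,170-178) and the stop at the far end. So the push is roughly world +x, and I now fit the pose.

```bash
cat >h.py <<'E'
import cv2,numpy as np
from bench import ctrl
from scipy.optimize import least_squares
def proj(n,P):
    c=ctrl.camera_info(n);E=c['extrinsics'];P=np.atleast_2d(P)
    q=P@E[:3,:3].T+E[:3,3];q=q*[1,-1,-1]
    return cv2.projectPoints(q,np.zeros(3),np.zeros(3),np.array(c['intrinsics']),np.array(c['dist']))[0][:,0]
def Hw(p,X):
    x,y,z,a=p;R=np.array([[np.cos(a),-np.sin(a),0],[np.sin(a),np.cos(a),0],[0,0,1]])
    return np.atleast_2d(X)@R.T+[x,y,z]
E
python3 - <<'E'
from h import *
F=np.array([[-14,70.9,48.9],[-14,39.55,35.7],[-100,70.9,48.9],[-100,39.55,35.7]])/1e3
ft=np.array([[197.2,182.2],[209.5,182],[201,213.2],[213.8,212.8]])
fs=np.array([[247.5,151],[251.9,160.6],[220.6,161.9],[223.5,171.5]])
PL=lambda d:np.array([[d+24,18,32],[d+24,-18,32],[d-24,18,40],[d-24,-18,40]])/1e3
pt=np.array([[217,180.5],[231,180],[219.2,198.2],[232.5,196.7]])
for off in(0,.5):
  def r(p,full=False):
    h=p[:4]
    e=np.r_[proj("top",Hw(h,F))-ft+off,proj("side",Hw(h,F))-fs+off,proj("top",Hw(h,PL(p[4]*1e3)))-pt+off]
    return e if full else e.ravel()
  s=least_squares(r,[.55,.05,.02,.1,-.05]);print(off,np.round(s.x,4));print(np.round(r(s.x,True),1).tolist())
  e=lambda p:r(p)[:16]
  s=least_squares(lambda p:e(np.r_[p,0]),[.55,.05,.02,.1]);print(' flange only',np.round(s.x,4))
print("TCP proj",proj("top",[.2906,.5808,.2215]),proj("side",[.2906,.5808,.2215]))
E
```

```text
0 [ 0.5647  0.0624  0.0044  0.1847 -0.0398]
[[0.5, -0.3], [0.1, -0.4], [0.0, -0.4], [-0.7, -0.7], [-1.1, 0.4], [-0.1, 0.6], [-1.6, -0.5], [0.8, 0.1], [0.6, 1.1], [-0.5, -0.1], [0.2, -0.4], [0.0, -0.6]]
 flange only [0.5649 0.0625 0.0046 0.1903]
0.5 [ 0.5648  0.0636  0.0057  0.1849 -0.0388]
[[0.5, 0.0], [0.1, -0.1], [0.0, -0.0], [-0.7, -0.3], [-0.7, 0.2], [0.3, 0.5], [-1.2, -0.7], [1.2, -0.0], [0.6, 1.1], [-0.5, -0.1], [0.1, -0.4], [-0.0, -0.6]]
 flange only [0.565  0.0639 0.0057 0.1909]
TCP proj [[-25.50244925 261.68738102]] [[130.28634067  43.86755507]]
```

Emit:
move_arm:
  dp:
    - [-1.1,-1,0]
    - [-2.2,-2,0]
    - [-3.3,-3,0]
    - [-4.4,-4,0]
    - [-5.5,-5,0]
  turn: [-1.5,-3,-4.5,-6,-7.5]
  jaw: [0,0,0,0,0]

```text
time: 1.1
position: [0.3718, 0.3717, 0.2228]
tool_rot: [-0.308, 3.126, 0.001]
ft_force: [0.6, 0.7, 0.0]
grip_width: 0.626
```

```bash
cat >>h.py <<'E'
from scipy.spatial.transform import Rotation as Ro
H=[.5648,.063,.005,.187]
def rel(tx,ty,tz,h=H):
    "move units to bring TCP to holder-frame point (mm)"
    s=ctrl.get_state();R=Ro.from_rotvec(s['tool_rot']).as_matrix();p=np.array(s['position'])
    d=Hw(h,np.array([tx,ty,tz])/1e3)[0]-p
    a=np.arctan2(R[1,1],R[0,1]);da=(h[3]+np.pi/2-a+np.pi/2)%np.pi-np.pi/2
    c,q=np.cos(h[3]),np.sin(h[3]);e=p-np.array(h[:3])
    print('t',round(s['time'],2),'TCP',np.round(p,4),'in holder mm',np.round([c*e[0]+q*e[1],-q*e[0]+c*e[1],e[2]],4)*1e3,'tilt',np.round(R[:,2],3))
    print('dp',np.round(R.T@d/.03,3),'turn',round(-np.degrees(da)/5,2),'F',np.round(s['ft_force'],1),'w',round(s['grip_width']*87,1))
E
python3 -c "
from h import *
rel(-82.5,29,130)"
```

```text
t 1.1 TCP [0.3718 0.3717 0.2228] in holder mm [-132.3  339.2  217.8] tilt [ 0.001  0.001 -1.   ]
dp [ -1.563 -10.355   2.923] turn 0.11 F [0.6 0.7 0. ] w 54.4
```

Emit:
move_arm:
  dp:
    - [-0.2,-1.6,0]
    - [-0.5,-3.1,0]
    - [-0.7,-4.6,0.3]
    - [-0.9,-6.1,0.6]
    - [-1.1,-7.4,1]
  turn: [0,0,0,0,0]
  jaw: [0,0,0,0,0]

```text
time: 1.6
position: [0.4467, 0.1593, 0.1931]
tool_rot: [-0.297, 3.125, 0.001]
ft_force: [0.6, 0.4, -0.3]
grip_width: 0.5
```

```bash
python3 -c "
from h import *
rel(-82.5,29,100)"
```

```text
t 1.6 TCP [0.4467 0.1593 0.1931] in holder mm [-98.2 116.6 188.1] tilt [ 0.002  0.001 -1.   ]
dp [-0.509 -2.923  2.936] turn 0.03 F [ 0.6  0.4 -0.3] w 43.5
```

Emit:
move_arm:
  dp:
    - [-0.3,-1.5,0.5]
    - [-0.5,-2.9,1.5]
    - [-0.5,-2.9,2.3]
    - [-0.5,-2.9,2.9]
    - [-0.5,-2.9,2.9]
  turn: [0,0,0,0,0]
  jaw: [0,0,0,0,0]

```text
time: 2.1
position: [0.475, 0.0782, 0.1033]
tool_rot: [0.297, -3.123, 0.001]
ft_force: [-0.4, 0.9, -0.4]
grip_width: 0.502
```

```bash
python3 - <<'E'
from h import *
rel(-82.5,29,60)
p=np.array(ctrl.get_state()['position'])
for n in("top","side"):
    a=ctrl.get_image(n)[:,:,::-1].copy()
    cv2.imwrite(f"pics/{n}1.png",a);q=proj(n,p);print(n,q)
a=cv2.imread("pics/side1.png");B=cv2.resize(a[130:205,200:300],(800,600),interpolation=3)
for i in range(0,100,10):
    cv2.putText(B,str(200+i),(i*8,10),0,.35,(0,255,255),1);cv2.putText(B,str(130+i),(0,i*8+4),0,.35,(0,255,0),1)
cv2.imwrite("pics/v5.png",B)
E
```

```text
t 2.1 TCP [0.475  0.0782 0.1033] in holder mm [-85.4  31.6  98.3] tilt [-0.005 -0.001 -1.   ]
dp [-0.102 -0.088  1.277] turn 0.03 F [-0.4  0.9 -0.4] w 43.7
top [[213.1765375 201.9102017]]
side [[229.05472936 153.69508178]]
```

View pics/v5.png

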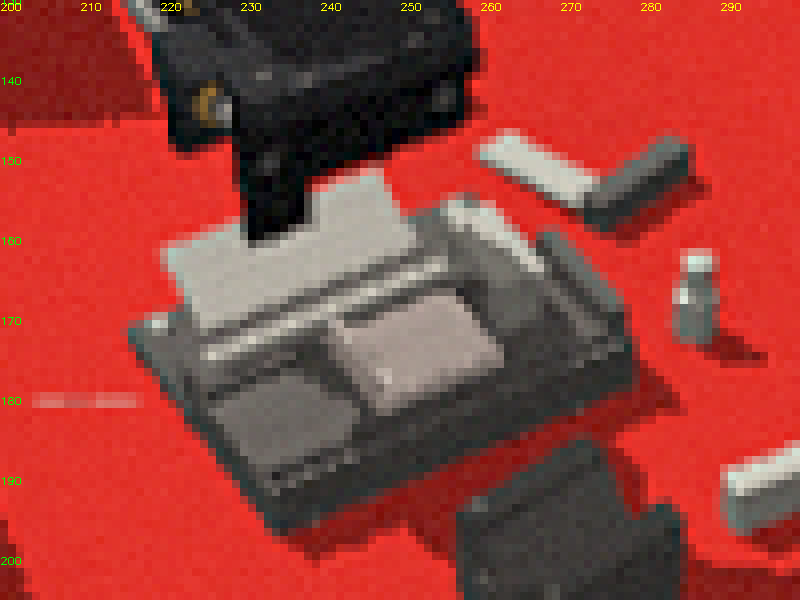

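The side crop shows the pushing finger's tip at about (231-238,160), above the channel and behind the plate, with the lip at about (241-247,170-181). I descend next and check the projection of that tip at the same time.

```bash
python3 - <<'E'
from h import *
s=ctrl.get_state();p=np.array(s['position']);R=Ro.from_rotvec(s['tool_rot']).as_matrix()
C=np.array([[x,y,0] for y in(22,37,-22,-37) for x in(-9.5,9.5)])/1e3
W=C@R.T+p
print(np.round(W,3)[:,:2].tolist());print(np.round(proj("side",W)+.5,1).tolist())
E
```

```text
[[0.482, 0.103], [0.464, 0.099], [0.479, 0.117], [0.461, 0.114], [0.491, 0.059], [0.472, 0.056], [0.493, 0.045], [0.475, 0.041]]
[[229.6, 147.2], [223.2, 149.5], [227.1, 144.1], [220.7, 146.4], [237.3, 156.5], [230.7, 159.0], [240.0, 159.8], [233.4, 162.3]]
```

Emit:
move_arm:
  dp:
    - [-0.1,-0.1,0.5]
    - [-0.1,-0.1,1]
    - [-0.1,-0.1,1.3]
    - [-0.1,-0.1,1.4]
    - [-0.1,-0.1,1.4]
  turn: [0,0,0,0,0]
  jaw: [0,0,0,0,0]

```text
time: 2.7
position: [0.4808, 0.077, 0.064]
tool_rot: [-0.3, 3.127, 0.0]
ft_force: [-0.4, 0.3, -0.2]
grip_width: 0.502
```

```bash
python3 -c "
from h import *
rel(-82.5,29,50)"
```

```text
t 2.7 TCP [0.4808 0.077  0.064 ] in holder mm [-80.   29.4  59. ] tilt [ 0.001  0.    -1.   ]
dp [ 0.084 -0.013  0.301] turn 0.05 F [-0.4  0.3 -0.2] w 43.7
```

Emit:
move_arm:
  dp:
    - [0.1,0,0.2]
    - [0.1,0,0.4]
    - [0.1,0,0.4]
    - [0.1,0,0.4]
  turn: [0,0,0,0]
  jaw: [0,0,0,0]

```text
time: 3.1
position: [0.4775, 0.0762, 0.0515]
tool_rot: [0.299, -3.127, -0.0]
ft_force: [-0.9, 1.2, -0.1]
grip_width: 0.501
```

Emit:
move_arm:
  dp:
    - [0,0,0.05]
    - [0,0,0.1]
    - [0,0,0.1]
  turn: [0,0,0]
  jaw: [0,0,0]

```text
time: 3.4
position: [0.4774, 0.0761, 0.0484]
tool_rot: [0.299, -3.127, 0.0]
ft_force: [-0.0, 0.1, -0.1]
grip_width: 0.501
```

Emit:
move_arm:
  dp:
    - [0,0,0.05]
    - [0,0,0.1]
    - [0,0,0.1]
  turn: [0,0,0]
  jaw: [0,0,0]

```text
time: 3.7
position: [0.4778, 0.0765, 0.0458]
tool_rot: [-0.299, 3.127, 0.001]
ft_force: [-0.6, 0.2, 3.5]
grip_width: 0.496
```

Emit:
move_arm:
  dp:
    - [0,0,0.08]
    - [0,0,0.16]
    - [0,0,0.24]
    - [0,0,0.24]
  turn: [0,0,0,0]
  jaw: [0,0,0,0]

```text
time: 4.1
position: [0.4779, 0.0773, 0.0385]
tool_rot: [-0.3, 3.126, 0.002]
ft_force: [-1.0, 3.6, 4.7]
grip_width: 0.503
```

Emit:
move_arm:
  dp:
    - [0,0,0.06]
    - [0,0,0.12]
    - [0,0,0.18]
    - [0,0,0.18]
  turn: [0,0,0,0]
  jaw: [0,0,0,0]

```text
time: 4.5
position: [0.478, 0.0775, 0.0335]
tool_rot: [-0.3, 3.126, 0.003]
ft_force: [-1.2, 4.0, 7.7]
grip_width: 0.501
```

```bash
python3 - <<'E'
from h import *
rel(-33,29,28)
a=ctrl.get_image("side")[:,:,::-1].copy();ctrl.get_image("top")
B=cv2.resize(a[130:205,200:300],(800,600),interpolation=3)
for i in range(0,100,10):
    cv2.putText(B,str(200+i),(i*8,10),0,.35,(0,255,255),1);cv2.putText(B,str(130+i),(0,i*8+4),0,.35,(0,255,0),1)
cv2.imwrite("pics/v6.png",B)
E
```

```text
t 4.5 TCP [0.478  0.0775 0.0335] in holder mm [-82.6  30.4  28.5] tilt [ 0.001  0.002 -1.   ]
dp [-1.654 -0.052  0.018] turn 0.05 F [-1.2  4.   7.7] w 43.6
```

View pics/v6.png

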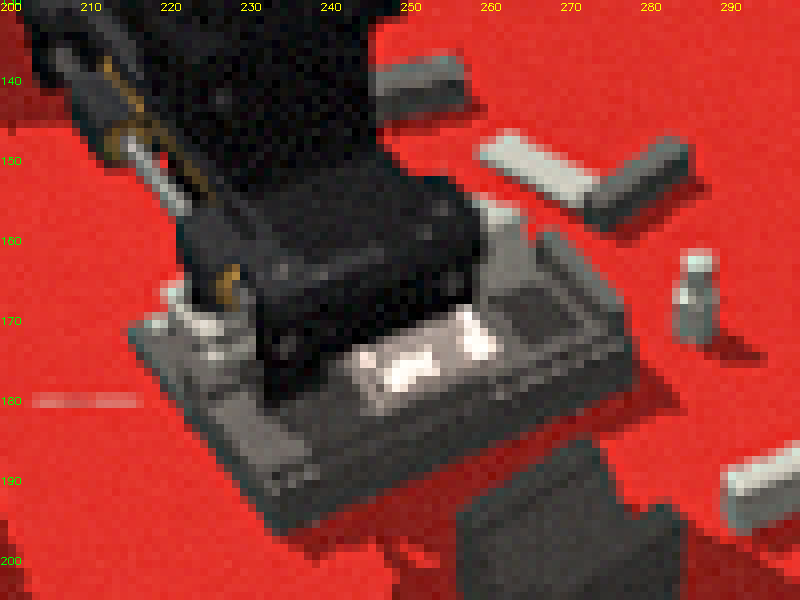

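The flange is pressed flat, the nose block is raised at (262,157), and the plate's lip at (245,175) is still clear of the finger at (233,178). At 7.7 N the clip should be at about 0.45 rad, so I push along the channel.

Emit:
move_arm:
  dp:
    - [-0.15,0,0]
    - [-0.3,0,0]
    - [-0.45,0,0]
    - [-0.6,0,0]
    - [-0.6,0,0]
  turn: [0,0,0,0,0]
  jaw: [0,0,0,0,0]

```text
time: 5.1
position: [0.4926, 0.079, 0.0323]
tool_rot: [0.299, -3.121, 0.001]
ft_force: [-7.2, 1.3, 8.6]
grip_width: 0.5
```

Emit:
move_arm:
  dp:
    - [-0.15,0,0]
    - [-0.3,0,0]
    - [-0.45,0,0]
    - [-0.6,0,0]
    - [-0.6,0,0]
  turn: [0,0,0,0,0]
  jaw: [0,0,0,0,0]

```text
time: 5.6
position: [0.5103, 0.0824, 0.0323]
tool_rot: [0.299, -3.121, 0.001]
ft_force: [-7.2, 0.1, 8.6]
grip_width: 0.498
```

```bash
python3 - <<'E'
from h import *
rel(-33,30.4,28.5)
a=ctrl.get_image("side")[:,:,::-1].copy()
B=cv2.resize(a[130:205,200:300],(800,600),interpolation=3)
for i in range(0,100,10):
    cv2.putText(B,str(200+i),(i*8,10),0,.35,(0,255,255),1);cv2.putText(B,str(130+i),(0,i*8+4),0,.35,(0,255,0),1)
cv2.imwrite("pics/v7.png",B)
E
```

```text
t 5.6 TCP [0.5103 0.0824 0.0323] in holder mm [-50.   29.2  27.3] tilt [-0.006 -0.001 -1.   ]
dp [-0.566  0.039 -0.043] turn 0.05 F [-7.2  0.1  8.6] w 43.3
```

View pics/v7.png

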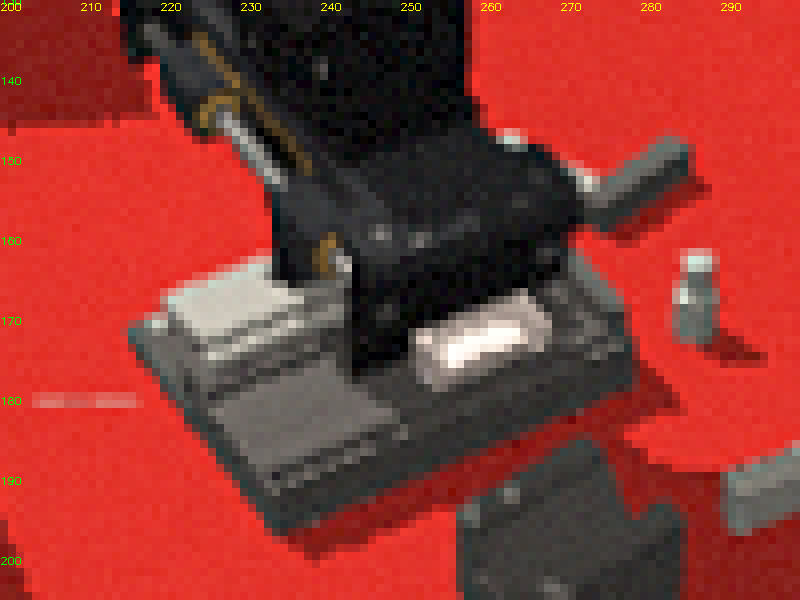

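The plate, lip at (253,174), slides ahead of the finger with the flange flat and the force steady. I carry on to the stop.

Emit:
move_arm:
  dp:
    - [-0.12,0,0]
    - [-0.24,0,0]
    - [-0.36,0,0]
    - [-0.48,0,0]
    - [-0.48,0,0]
  turn: [0,0,0,0,0]
  jaw: [0,0,0,0,0]

```text
time: 6.15
position: [0.5241, 0.085, 0.0323]
tool_rot: [0.299, -3.12, 0.001]
ft_force: [-7.5, -0.9, 8.5]
grip_width: 0.5
```

Emit:
move_arm:
  dp:
    - [-0.06,0,0]
    - [-0.12,0,0]
    - [-0.12,0,0]
  turn: [0,0,0]
  jaw: [0,0,0]

```text
time: 6.45
position: [0.5268, 0.0854, 0.0322]
tool_rot: [0.299, -3.119, 0.001]
ft_force: [-9.4, -0.3, 11.2]
grip_width: 0.499
```

Emit:
move_arm:
  dp:
    - [-0.06,0,0]
    - [-0.12,0,0]
    - [-0.12,0,0]
  turn: [0,0,0]
  jaw: [0,0,0]

```text
time: 6.75
position: [0.5271, 0.0855, 0.0319]
tool_rot: [0.297, -3.112, 0.002]
ft_force: [-16.6, -1.4, 16.6]
grip_width: 0.499
```

```bash
python3 -c "
from h import *
rel(-33,30.4,28.5)"
```

```text
t 6.75 TCP [0.5271 0.0855 0.0319] in holder mm [-32.8  29.1  26.9] tilt [-0.015 -0.003 -1.   ]
dp [ 0.006  0.044 -0.054] turn 0.04 F [-16.6  -1.4  16.6] w 43.4
```

Contact is firm at holder x = -32.8 mm against an expected -33.5, and the force is rising, so the plate is at the stop. I ease off the lip with the clip still held, then lift.

Emit:
move_arm:
  dp:
    - [0.1,0,0]
    - [0.3,0,0]
    - [0.5,0,0]
    - [0.5,0,0]
  turn: [0,0,0,0]
  jaw: [0,0,0,0]

```text
time: 7.15
position: [0.5231, 0.0847, 0.0352]
tool_rot: [-0.297, 3.119, 0.002]
ft_force: [4.1, 1.1, 7.6]
grip_width: 0.499
```

```bash
python3 - <<'E'
from h import *
rel(-33,30.4,28.5)
a=ctrl.get_image("side")[:,:,::-1].copy()
B=cv2.resize(a[130:205,200:300],(800,600),interpolation=3)
for i in range(0,100,10):
    cv2.putText(B,str(200+i),(i*8,10),0,.35,(0,255,255),1);cv2.putText(B,str(130+i),(0,i*8+4),0,.35,(0,255,0),1)
cv2.imwrite("pics/v8.png",B)
E
```

```text
t 7.15 TCP [0.5231 0.0847 0.0352] in holder mm [-37.   29.1  30.2] tilt [ 0.008  0.002 -1.   ]
dp [-0.133  0.045  0.057] turn 0.04 F [4.1 1.1 7.6] w 43.4
```

View pics/v8.png

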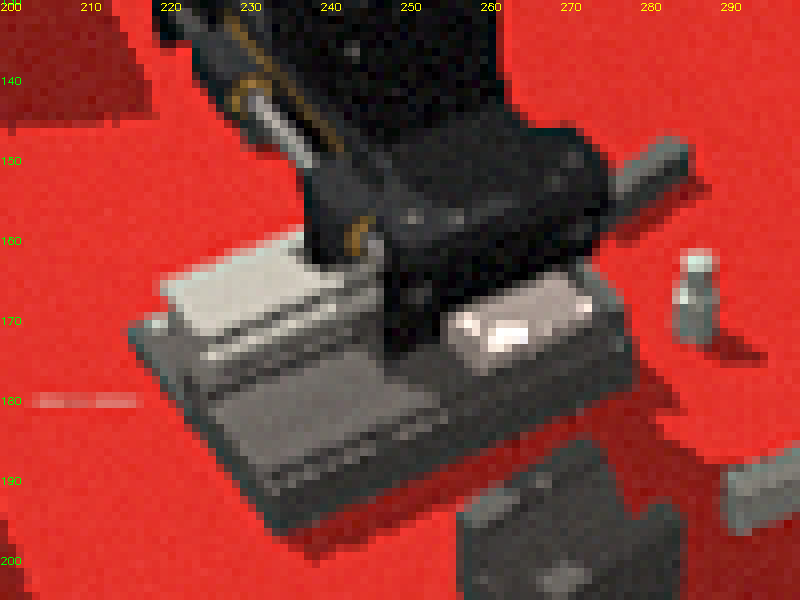

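```bash
python3 - <<'E'
from h import *
for d in(0,-5,-10):
  print(d,np.round(proj("side",Hw(H,np.array([[d+24,-18,32],[d-24,-18,40],[d-24,-18,24],[d-24,18,40]])/1e3))+.5,1).tolist())
E
```

```text
0 [[274.5, 169.9], [259.4, 173.7], [259.4, 178.0], [252.9, 165.9]]
-5 [[272.9, 170.5], [257.8, 174.3], [257.8, 178.6], [251.3, 166.5]]
-10 [[271.4, 171.1], [256.1, 175.0], [256.2, 179.2], [249.7, 167.1]]
```

Front corner (274,169) and rear lower corner (260,177) match the prediction for the home position. I lift clear.

Emit:
move_arm:
  dp:
    - [0,0,-0.15]
    - [0,0,-0.4]
    - [0,0,-0.8]
    - [0.2,0,-1.5]
    - [0.4,0,-2.5]
  turn: [0,0,0,0,0]
  jaw: [0,0,0,0,0]

```text
time: 7.7
position: [0.5054, 0.0811, 0.1071]
tool_rot: [0.298, -3.122, 0.002]
ft_force: [-0.3, 1.2, 1.1]
grip_width: 0.5
```

Emit:
move_arm:
  dp:
    - [0,1.5,-1]
    - [0,3,-2]
    - [0,4.5,-2.5]
    - [0,5.5,-2.5]
    - [0,5.5,-2.5]
  turn: [0,0,0,0,0]
  jaw: [0,0,0,0,0]

```text
time: 8.2
position: [0.4738, 0.2501, 0.1837]
tool_rot: [0.314, -3.126, -0.004]
ft_force: [-0.9, -0.3, 0.6]
grip_width: 0.496
```

```bash
python3 - <<'E'
from h import *
s=ctrl.get_state();print(s['time'],s['position'],s['ft_force'])
a=ctrl.get_image("side")[:,:,::-1];b=ctrl.get_image("top")[:,:,::-1]
C=np.hstack([cv2.resize(a[140:200,210:290],(400,300),interpolation=3),cv2.resize(b[155:230,180:280],(400,300),interpolation=3)])
cv2.imwrite("pics/v9.png",cv2.resize(C,(800,300)))
for n,im,f in(("side",a,"side0"),("top",b,"top0")):
  for d in ctrl.look_for(n,"plate")[:2]:print(n,np.round(d['rect'],1),round(d['confidence'],2))
  for d in(0,-3):print(d,np.round(proj(n,Hw(H,np.array([[d+24,18,32],[d+24,-18,32],[d-24,18,40],[d-24,-18,40]])/1e3))+.5,1).tolist())
E
```

```text
8.2 [0.47380059 0.25010376 0.18372465] [-0.88607187 -0.27845539  0.60540386]
side [264.9 168.8  22.5  15.5] 0.6
0 [[267.8, 162.3], [274.5, 169.9], [252.9, 165.9], [259.4, 173.7]]
-3 [[266.9, 162.7], [273.5, 170.2], [251.9, 166.3], [258.4, 174.1]]
top [224.  175.8  16.6  19.3] 0.71
0 [[216.2, 168.2], [229.1, 166.5], [218.0, 184.1], [231.0, 182.4]]
-3 [[216.3, 169.2], [229.2, 167.6], [218.1, 185.2], [231.2, 183.5]]
```

View pics/v9.png

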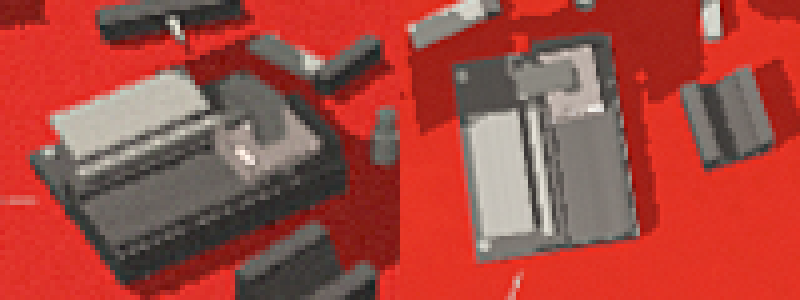

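```bash
python3 -c "
from bench import ctrl
ctrl.close_job();print(ctrl.get_state()['time'])"
```

```text
the job is handed in; nothing more can be done
the job is handed in; nothing more can be done
```

The plate is stowed under the clip, against the end stop as far as I can measure, and the job is handed in. The arm finished in about 8 s of the 45 s allowed.

- **Opening the clip:** One finger pressed the grey holder's flange level, at about 8 N and an estimated 0.45 rad. The clip angle is not measured directly; I inferred it from fingertip height, force and the pictures.
- **Pushing:** The other finger pushed the plate by its lip until it stopped. The tool was then at holder x = -32.8 mm, where about -33.5 mm was expected, and the push force rose to 17 N. I backed off the lip before lifting, and the clip closed onto the plate.
- **Last checks:** In the final pictures the plate's rear edge is within about half a pixel (roughly 1 mm) of its home position. The clip's nose rests on the plate, and the neighbouring tools in view look unmoved. The arm is clear, reading about 1 N on the wrist, which is noise level.
- **Disagreement:** The flange contact came about 2 to 4 mm lower than the camera fit predicted. I set the pressing depth from that contact instead. No check failed.

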